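Set the bag sealer's time dial four clicks up

TASK

The bag sealer on the packing table needs a longer sealing time: with a fingertip, gently push the pointer tab of the large click-stop dial round clockwise (seen from above) exactly four clicks from where it now stands, without gripping it. Then press the round push key in the middle of the sealer and let it come back up, to store the setting. Leave the smaller knob as it is set, leave the goods and packing things standing where they are, and finish with the hand clear.

Things in the scene. Friction and masses are not known exactly. Their poses are not given: they have to be found in the camera images.
- sealer: the bag sealer: low white box, 220 (x) by 400 mm (y), fixed, its flat deck 60 mm above the table; origin under its centre, front faces -x. A fixed sealing arm runs along the deck's far side (x +50 to +105, up to 92 mm above the table). On the deck at x = -35 mm stand side by side the dial, the push key (middle) and the small knob; dial and knob may swap (y +115 or -115 mm)
- dial_base: round aluminium scale plate, 94 mm diameter, with 10 dark ticks, one per click; origin on the dial's vertical axis, on the deck. The black dial on it: disc 64 mm diameter, top 16 mm above this origin; hub 24 mm wide; one upright radial pointer tab 10 mm thick with a white line on top runs from the hub to 36 mm from the axis, top 40 mm above this origin
- dial (a joint): angle of the dial in rad, 0 where it starts, growing clockwise seen from above. It clicks every 20 degrees (0.349 rad): it rests only at whole clicks, from -2 to +7, with hard stops just beyond. A push of about 2 to 6 N at the tab takes it over a click; past the halfway point it springs forward by itself into the next click and stays there
- dial_tab (a point): point inside the tab near its outer end: on its mid-plane, 34 mm from the dial's axis and 34 mm above the origin of dial_base (6 mm under the tab's top). The direction from the axis to this point is where the dial points; at joint 0 that is the -y axis of dial_base
- key (a joint): travel of the push key in m: 0 up, 0.006 fully pressed (about 5 N); springs back by itself
- key_top (a point): centre of the top of the round push key (26 mm diameter, black housing 42 mm diameter), pressed straight down; it stands 10 mm proud of its housing
- trim (a joint): angle of the smaller smooth knob in rad (leave it alone)
- trim_tip (a point): outer end of the grip bar of the smaller black knob (34 mm diameter, on a 58 mm base plate, its grip 44 mm above the deck; no clicks), 16 mm from its axis
- clip_tin: open steel tin on the deck, 44 mm diameter, 30 mm high; origin under its centre
- clip: wooden bag clip lying on the deck, 60 x 13 x 13 mm, origin under its centre
- wafers: pack of wafers on the table, 75 x 150 x 55 mm, origin under its centre
- can: food can on the table, 74 mm diameter, 100 mm high, origin under its centre
- jar: jar on the table, 64 mm diameter, 110 mm high, origin under its centre
- tape: roll of tape lying flat on the table, 90 mm diameter, 48 mm high, origin under its centre
- carton: carton on the table behind the sealer, 65 x 140 x 75 mm, origin under its centre

How it is judged:
On the way, in this order (a step that is already met when the one before it is completed fails the run):
1. the dial stands four clicks clockwise of its start (value of joint dial between 1.29 and 1.5 rad), for 0.3 s.
2. the push key is pressed in (value of joint key above 0.004 m), for 0.05 s.
At the end, for the whole second after the job is handed in: The dial rests four clicks (80 degrees, within about 6) clockwise of where it started, the key has been pressed in at least 4 mm after that and is up again, and the smaller knob has turned by less than about 20 degrees (all of step 1 and value of joint key below 0.0015 m and distance of trim_tip from where it was at the start of the episode below 0.006 m); the robot touches nothing.
It fails at once if the dial is gripped or pushed with more than 30 N (contact force between the fingers and dial_base above 30 N).
It fails at once if the smaller knob is turned by more than about 20 degrees (distance of trim_tip from where it was at the start of the episode above 0.006 m).
It fails at once if a bystander is moved or lifted by more than 20 mm (distance of any of clip_tin, clip, wafers, can, jar, tape, carton from where it was at the start of the episode above 0.02 m).
It also fails if it takes over 58 s, if anything falls off the work surface, if the arm or the gripper's body presses on something with over 40 N, if the wrist force passes 120 N, or if a joint passes its speed limit or range.

ROBOT

A 6-joint arm with a two-finger parallel gripper is mounted at the origin on the work surface. World frame = base frame: x ahead of the robot, y to its left, z up, the work surface at z = 0. Lengths are in m, angles in rad, forces in N, time in s.
With the tool pointing down it reaches from about 0.3 to 0.95 m from the base axis. Payload 3.1 kg.
Tool frame: the origin (TCP) lies at the very end of the fingers, on their centre line; the grasp point (between the pads) lies 19 mm behind it (bot.hold_point_z is the distance from the TCP to the grasp point, in m); z points along the fingers, y is the line along which they close (so a half turn about z gives the same grasp; the last joint's range is limited). The gripper opens to 85 mm and grips with 20 to 120 N. Pads are 22 mm wide; open, the fingers measure 114 mm over their backs; the gripper's body (76 mm by 85 mm) begins 54 mm behind the grasp point. The pads swing forward as they close: fully open they stand 13 mm farther back than shut.
Start: joints at [-1.271, 0.308, 1.634, -0, 1.2, -0.07], TCP at [0.226, -0.583, 0.231] pointing down, gripper open.
Joint ranges: [-3.06, 3.06], [-0.79, 1.96], [0.05, 2.63], [-1.19, 4.34], [0.05, 2.64], [-2.94, 2.94]. Speed limits (rad/s): [2.79, 2.79, 3.14, 3.14, 3.14, 3.14].

INTERFACE

Orientations are given as a unit quaternion [w, x, y, z].
In Python, from plant import bot, imaging, order gives the robot as it stands. The module is installed in compiled form; this text tells all that it offers.
- The arm moves only by the tool step_arm, never from a script. Its argument "increments" is a list of rows, each an object with "xyz": the shift along the tool's x, y, z in mm, a list of three; "dr": the turn, a rotation vector about the tool's x, y, z in degrees, a list of three. A call has exactly 8 rows; each row is the pose to reach, as a shift and turn from the pose commanded when the call began, along the tool's axes at that moment; what a row does not reach only later rows make up. A row lasts 1/12 s, in which the tool goes at most 41.7 mm and 7.16 degrees, less where a joint would pass 70% of its speed; a pose out of reach is approached as far as the arm can. A call with a gripper value outside its range is refused whole. "fingers" is the gripper command: -1 is shut, 1 is fully open, values between are in proportion, set as the call begins (left out, the last holds). The fingers move at their own pace and stop on an object; "grip_force" is the grip in N (left out, the last holds). Time passes only in rows, so rows that repeat a pose let the fingers close, or fill a call up. It gives the time, the measured TCP pose, the force, the opening and the grip force at its end, in the units of the state.
- bot.get_state(): the state, without advancing time (a new reading comes with each control period).
- imaging.get_image(name): name is "scene" or "top"; returns a dict with "frame" (400x640x3 uint8, red, green, blue), "range_z" (400x640 float32, m along the optical axis (not along the pixel's ray), 0 where there is no reading), "intrinsics" (3x3 intrinsics, pixels), "distortion" ([k1, k2, p1, p2, k3] as OpenCV has them; the pictures are not rectified), "eye" and "rotation" of the camera in the world. Camera axes: x right, y down, z forward; pixel columns grow to the right and rows downward; lengths in m; the calibration is good to about 2 mm. A picture is of the moment at which its call begins.
- order.sign_off(): hands the job in; it is judged then, once.
The state is a dict: "clock": time; "qpos": joint angles; "joint_velocities": joint speeds; "tau": joint torques, N m; "position": TCP position; "orientation": TCP orientation; "ft_force": force on the tool from outside, world axes, zero at the start; "moment": the same for the moment, N m; "opening": opening from 0.0 (shut) to 1.0 (fully open); "finger_force": force on a finger pad.
Only numpy, scipy, OpenCV 4.12 (cv2) and the standard library are available. Lean on these libraries where they do the work, as an engineer would, in place of code of your own. Each camera call takes 0.05 s, during which the arm holds its last target. There are 200 camera calls.

## Working session

There is one attempt and no reset: what is moved stays moved. The work goes in short steps, Python scripts to look and compute and a tool call to move; the robot and the scene stay as the last step left them, time stands still between calls to the robot, and variables do not carry over. Pictures are saved under pics/ and viewed, at most 10 in all, crops included, and the job is handed in when it is done.

Besides the shell and the picture viewer there is one more tool, called after "Request:" by a JSON object that holds its "op" and its "data". step_arm: Moves the arm, as the interface text tells. Its arguments: {"type":"object","properties":{"increments":{"type":"array"},"fingers":{"type":"number"},"grip_force":{"type":"number"}},"required":["increments"]}

```bash
mkdir -p pics; cat > h.py <<'E'
import numpy as np, cv2, pickle
from plant import bot, imaging, order
def grab(n):
    d=imaging.get_image(n); return d
def cloud(d):
    h,w=d["range_z"].shape
    u,v=np.meshgrid(np.arange(w),np.arange(h))
    p=cv2.undistortPoints(np.stack([u,v],-1).reshape(-1,1,2).astype(np.float64),np.array(d["intrinsics"]),np.array(d["distortion"])).reshape(h,w,2)
    z=d["range_z"][...,None]
    P=np.concatenate([p*z,z],-1)@np.array(d["rotation"]).T+np.array(d["eye"])
    P[d["range_z"]==0]=np.nan
    return P
E
python3 - <<'E'
from h import *
for n in("scene","top"):
    d=grab(n); cv2.imwrite(f"pics/{n}0.png",d["frame"][...,::-1]); print(n,d["eye"],np.array(d["rotation"]).round(3).tolist())
    pickle.dump(d,open(n+"0.pkl","wb"))
print(bot.get_state())
E
```

```text
scene [ 1.09954329 -0.15241821  1.04636228] [-0.213, 0.801, 0.542, -0.14]
top [0.51949171 0.06246077 1.06348042] [-0.021, 0.708, -0.705, 0.037]
{'clock': 0.1, 'qpos': array([-1.27070302e+00,  3.08934446e-01,  1.63502509e+00, -1.93765651e-05,
        1.19966692e+00, -6.96706249e-02]), 'joint_velocities': array([ 0.00023139, -0.00174162, -0.00303318, -0.00092564, -0.00142944,
       -0.00015378]), 'tau': array([-7.34532314e-04, -4.16406190e+01, -2.77644736e+01, -1.70133753e-04,
        4.02128833e-03,  1.23204742e-05]), 'position': array([ 0.22564579, -0.58207619,  0.23016788]), 'orientation': array([-1.00912415e-03,  9.82956800e-01,  1.83833878e-01, -1.25865042e-04]), 'ft_force': array([ 0.59590312, -0.89645493,  0.46441838]), 'moment': array([0.02515692, 0.01570631, 0.09202701]), 'finger_force': 0.0, 'opening': 0.9974549360680116}
```

View pics/top0.png

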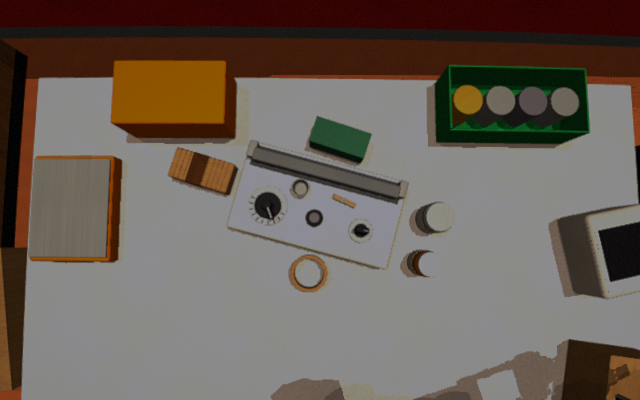

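View pics/scene0.png

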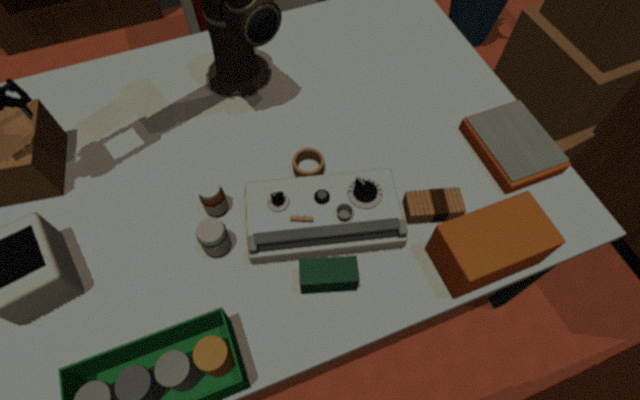

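The top view shows the dial at about (268,206) with its tab pointing down-right, the key at (314,218), the knob at (360,230), the tin at (300,188) and the clip at (344,201). The rotation is a quaternion. Next I measure.

```bash
sed -i 's/np.array(d\["rotation"\]).T/Rm(d["rotation"]).T/' h.py; cat >> h.py <<'E'
from scipy.spatial.transform import Rotation
def Rm(q): return Rotation.from_quat([q[1],q[2],q[3],q[0]]).as_matrix()
def at(d,u,v,z):  # ray onto plane z
    p=cv2.undistortPoints(np.array([[[u,v]]],float),np.array(d["intrinsics"]),np.array(d["distortion"]))[0,0]
    r=Rm(d["rotation"])@np.r_[p,1]; e=np.array(d["eye"]); return e+r*(z-e[2])/r[2]
E
python3 - <<'E'
from h import *
d=pickle.load(open("top0.pkl","rb")); P=cloud(d)
for n,u,v in[("dial",268,206),("key",314,218),("knob",360,230),("tin",300,188),("clip",344,201),("deck",330,240),("table",200,300)]:
    print(n,P[v,u].round(4))
s=P[150:265,228:408]; m=(abs(s[...,2]-.06)<.012)
q=s[m][:,:2].astype(np.float32); print("deck z",np.median(s[m][:,2]))
# deck outline incl. arm
m2=(s[...,2]>.04)&(s[...,2]<.12); c=cv2.minAreaRect(s[m2][:,:2].astype(np.float32)); print("sealer rect",c)
g=d["frame"].max(2).astype(np.uint8)
a=cv2.convertScaleAbs(g[140:270,225:410],alpha=1.6)
cv2.imwrite("pics/crop.png",cv2.resize(a,None,fx=4,fy=4,interpolation=cv2.INTER_CUBIC))
# high points in neighbourhood of dial
for n,u,v in[("dial",268,206),("knob",360,230)]:
    w=P[v-20:v+20,u-20:u+20].reshape(-1,3); h=w[(w[:,2]>.088)]; print(n,len(h),h.mean(0),h.min(0),h.max(0))
    hh=h[:,:2]-h[:,:2].mean(0); U,S,V=np.linalg.svd(hh); print(V[0], (hh@V[0]).min(),(hh@V[0]).max())
E
```

```text
dial [0.6003 0.1717 0.1012]
key [0.5741 0.0655 0.0822]
knob [ 0.5459 -0.0408  0.1004]
tin [0.6473 0.0997 0.0642]
clip [ 0.6155 -0.0057  0.0737]
deck [0.5227 0.027  0.0591]
table [0.3717 0.3499 0.0023]
deck z 0.059841367355905506
sealer rect ((0.6051924824714661, 0.06105239689350128), (0.2810855209827423, 0.4312165379524231), 0.31868839263916016)
dial 132 [0.59614381 0.17400592 0.09878349] [0.57044826 0.16109698 0.08823879] [0.61450984 0.1882056  0.10387863]
[-0.93014218 -0.36719956] -0.019702144266955955 0.02685781149547911
knob 85 [ 0.5453339  -0.04404749  0.10232855] [ 0.53690378 -0.05926647  0.08829133] [ 0.55299871 -0.02891586  0.1067373 ]
[-0.14722561 -0.98910294] -0.015655903475806927 0.015883473480747992
```

View pics/crop.png

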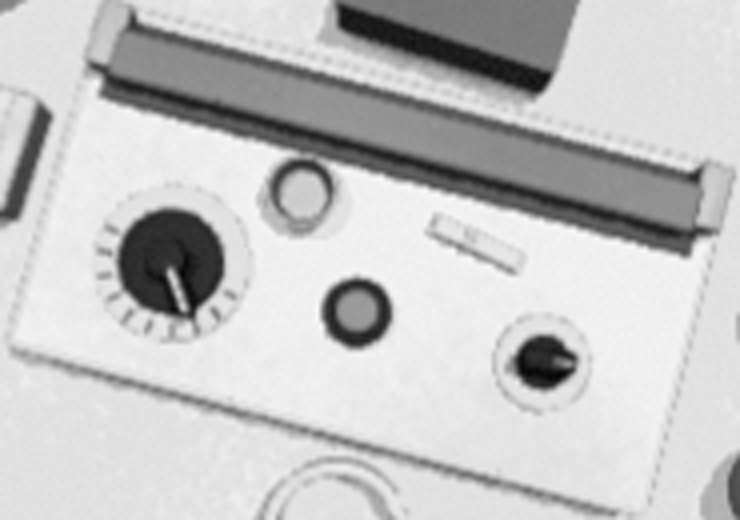

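The crop (4x, origin at 225,140) shows the dial plate centred at (175,263), its tab running down-right to (190,313), and ticks on the clockwise side. The key is at (357,313) and the knob plate at (541,362). I'll refine the dial axis and the tab direction from these.

```bash
cat > m.py <<'E'
from h import *
import sys
def tab(d,A,tag):
    """tab direction from white line on tab top (z=.1)"""
    P=None; K=np.array(d["intrinsics"]); R=Rm(d["rotation"])
    # rectify plane z=.1 around A, 0.5mm/px
    n=200; X,Y=np.meshgrid(A[0]+(n/2-np.arange(n))*.0005,A[1]+(n/2-np.arange(n))*.0005,indexing="ij")
    W=np.stack([X,Y,np.full_like(X,.1)],-1).reshape(-1,3)
    rv=cv2.Rodrigues(R.T)[0]; tv=-R.T@np.array(d["eye"])
    p,_=cv2.projectPoints(W,rv,tv,K,np.array(d["distortion"])); p=p.reshape(n,n,2).astype(np.float32)
    I=cv2.remap(d["frame"],p[...,0],p[...,1],cv2.INTER_CUBIC)
    cv2.imwrite(f"pics/{tag}.png",cv2.resize(I[...,::-1],None,fx=2,fy=2)*1)
    g=I.max(2).astype(float)
    r=np.hypot(X-A[0],Y-A[1]); a=np.degrees(np.arctan2(Y-A[1],X-A[0]))
    return g,r,a,X,Y
E
python3 - <<'E'
from m import *
d=pickle.load(open("top0.pkl","rb")); s=pickle.load(open("scene0.pkl","rb"))
f=lambda x,y:(225+(x-1.5)/4,140+(y-1.5)/4)
D=at(d,*f(175,263),.062);K=at(d,*f(357,313),.08);N=at(d,*f(541,362),.062)
print("dial",D,"key",K,"knob",N,np.linalg.norm(D-N),(D+N)/2)
ax=(D-N)[:2];print("yaw",np.degrees(np.arctan2(-ax[0],ax[1])))
g=cv2.cvtColor(s["frame"],cv2.COLOR_RGB2GRAY)
g2=cv2.convertScaleAbs(g[155:255,235:415],alpha=1.6);I=cv2.resize(g2,None,fx=4,fy=4,interpolation=cv2.INTER_CUBIC)
cv2.imwrite("pics/crops.png",I)
A=D[:2]
# compare candidate line ends
for p in[(168,268),(188,312)]: 
    q=at(d,*f(*p),.1)[:2]-A; print("line pt",q,np.hypot(*q),np.degrees(np.arctan2(q[1],q[0])))
tab(d,A,"rect0")
E
```

```text
dial [0.60506779 0.17530542 0.062     ] key [0.57454044 0.06584292 0.08      ] knob [ 0.54661224 -0.04464463  0.062     ] 0.227585320148016 [0.57584001 0.0653304  0.062     ]
yaw -14.883302265705309
line pt [-0.00616582 -0.00028748] 0.006172516454307364 -177.33055579298977
line pt [-0.03154323 -0.0121677 ] 0.03380870191192909 -158.9060472524503
```

View pics/crops.png

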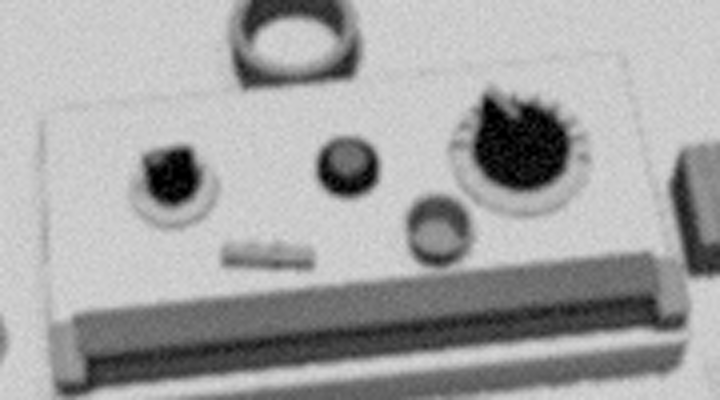

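View pics/rect0.png

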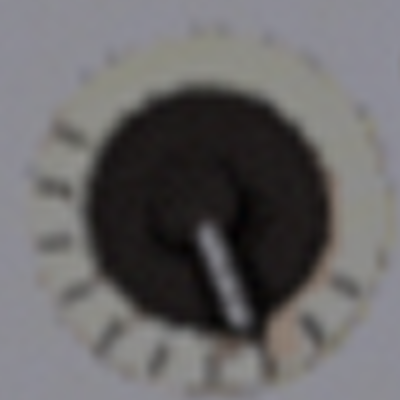

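Request:
{"op": "step_arm", "data": {"increments": [{"xyz":[28,-25,0],"dr":[0,0,-5.6]},{"xyz":[56,-50,0],"dr":[0,0,-11.2]},{"xyz":[84,-76,0],"dr":[0,0,-16.8]},{"xyz":[112,-101,0],"dr":[0,0,-22.4]},{"xyz":[140,-126,0],"dr":[0,0,-28]},{"xyz":[168,-151,0],"dr":[0,0,-33.6]},{"xyz":[196,-177,0],"dr":[0,0,-39.2]},{"xyz":[222,-202,0],"dr":[0,0,-45]}], "fingers": -1, "grip_force": 40}}

```text
clock: 0.77
position: [0.3601, -0.312, 0.2309]
orientation: [-0.0, 0.837, 0.548, 0.0]
ft_force: [0.9, 0.3, -0.1]
opening: -0.001
finger_force: 0.0
```

```bash
cat > go.py <<'E'
import sys; from h import *
def need(x,y,z,yaw):
    s=bot.get_state(); R=Rm(s["orientation"]); T=np.array([x,y,z])-s["position"]
    c,n=np.cos(np.radians(yaw)),np.sin(np.radians(yaw)); G=np.array([[c,n,0],[n,-c,0],[0,0,-1.]])
    print("t",s["clock"],"pos",s["position"].round(4),"yaw",np.degrees(np.arctan2(R[1,0],R[0,0])).round(2),"F",s["ft_force"].round(1),"q",s["qpos"].round(2))
    print("xyz",(R.T@T*1000).round(1),"dr",np.degrees(Rotation.from_matrix(R.T@G).as_rotvec()).round(2))
if __name__=="__main__": need(*map(float,sys.argv[1:5]))
E
python3 go.py .5857 .1377 .15 110
```

```text
t 0.7667 pos [ 0.3601 -0.312   0.2309] yaw 66.45 F [ 0.9  0.3 -0.1] q [-0.81  0.02  1.97  0.    1.15 -0.39]
xyz [502.4  27.2  81.1] dr [-2.000e-02 -4.000e-02 -4.355e+01]
```

Request:
{"op": "step_arm", "data": {"increments": [{"xyz":[38,2,0],"dr":[0,0,-3.5]},{"xyz":[76,4,0],"dr":[0,0,-7]},{"xyz":[114,6,0],"dr":[0,0,-10.5]},{"xyz":[152,8,0],"dr":[0,0,-14]},{"xyz":[190,10,0],"dr":[0,0,-17.5]},{"xyz":[228,12,0],"dr":[0,0,-21]},{"xyz":[266,14,0],"dr":[0,0,-24.5]},{"xyz":[300,16,0],"dr":[0,0,-28]}]}}

```text
clock: 1.43
position: [0.4959, -0.0439, 0.231]
orientation: [-0.0, 0.679, 0.734, 0.0]
ft_force: [0.1, -0.6, 0.5]
opening: -0.0
finger_force: 0.0
```

```bash
python3 go.py .5857 .1377 .13 110
```

```text
t 1.4333 pos [ 0.4959 -0.0439  0.231 ] yaw 94.4 F [ 0.1 -0.6  0.5] q [-0.18  0.06  1.93  0.    1.15 -0.25]
xyz [174.1 103.5 101. ] dr [-1.00e-02 -2.00e-02 -1.56e+01]
```

Request:
{"op": "step_arm", "data": {"increments": [{"xyz":[30,18,5],"dr":[0,0,-3]},{"xyz":[60,36,15],"dr":[0,0,-6]},{"xyz":[90,54,30],"dr":[0,0,-9]},{"xyz":[120,72,45],"dr":[0,0,-12]},{"xyz":[150,90,65],"dr":[0,0,-14]},{"xyz":[174,103.5,85],"dr":[0,0,-15.6]},{"xyz":[174,103.5,101],"dr":[0,0,-15.6]},{"xyz":[174,103.5,101],"dr":[0,0,-15.6]}]}}

```text
clock: 2.1
position: [0.5828, 0.136, 0.1255]
orientation: [-0.003, 0.574, 0.819, -0.003]
ft_force: [-1.5, -1.2, -1.2]
opening: 0.001
finger_force: 0.0
```

```bash
python3 - <<'E'
from h import *
from go import need
need(.5857,.1377,.086,110)
for n,(a,b,c,e) in {"top":(170,270,210,350),"scene":(150,230,290,410)}.items():
    d=grab(n); pickle.dump(d,open(n+"1.pkl","wb"))
    I=cv2.resize(cv2.convertScaleAbs(d["frame"][a:b,c:e,::-1],alpha=1.6),(560,400 if n=="top" else 373),interpolation=cv2.INTER_CUBIC)
    globals()[n]=I
cv2.imwrite("pics/appr.png",cv2.resize(np.vstack([top,scene]),None,fx=.77,fy=.77))
E
```

```text
t 2.1 pos [0.5828 0.136  0.1255] yaw 109.94 F [-1.5 -1.2 -1.2] q [ 0.16  0.38  1.77 -0.    1.   -0.19]
xyz [ 0.5  3.6 39.5] dr [-0.5  -0.09 -0.06]
```

View pics/appr.png

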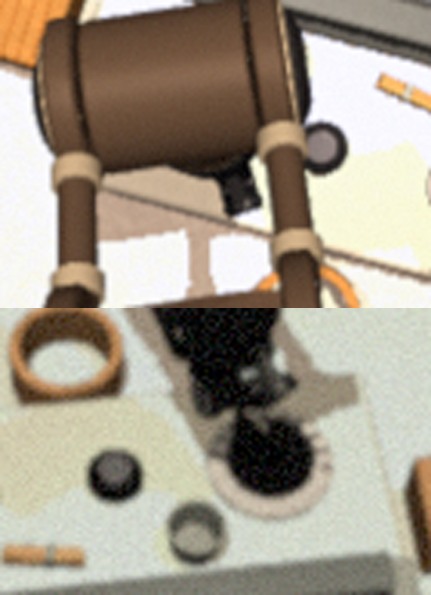

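The scene view shows the hand just behind the tab, on the key side of the dial. The arm hides the dial in the top view. Now I descend.

Request:
{"op": "step_arm", "data": {"increments": [{"xyz":[0,0,6],"dr":[0,0,0]},{"xyz":[0,0,12],"dr":[0,0,0]},{"xyz":[0,0,18],"dr":[0,0,0]},{"xyz":[0,0,24],"dr":[0,0,0]},{"xyz":[0,0,32],"dr":[0,0,0]},{"xyz":[0,0,42],"dr":[0,0,0]},{"xyz":[0,0,44],"dr":[0,0,0]},{"xyz":[0,0,44],"dr":[0,0,0]}]}}

```text
clock: 2.87
position: [0.5848, 0.1347, 0.0846]
orientation: [-0.001, 0.575, 0.818, -0.001]
ft_force: [-1.0, 0.3, -0.6]
opening: 0.001
finger_force: 0.0
```

```bash
cat > rel.py <<'E'
from h import *
A=np.array([.6045,.1765])
s=bot.get_state(); R=Rm(s["orientation"]); o=R.T[:2,:2]@(s["position"][:2]-A)*1000
yaw=np.degrees(np.arctan2(R[1,0],R[0,0]))
print("t",s["clock"],"pos",s["position"].round(4),"yaw",yaw.round(2),"F",s["ft_force"].round(1),"Ftool",(R.T@s["ft_force"]).round(1),"off from axis (tool)",o.round(1),"turned",(110-yaw).round(1))
def arc(ths,d=None):
    x,y=o
    for th in ths:
        c,n=np.cos(np.radians(th)),np.sin(np.radians(th)); print(th,[round(c*x-n*y-x,1),round(n*x+c*y-y,1)])
import sys
if len(sys.argv)>1: arc([float(a) for a in sys.argv[1:]])
E
python3 rel.py
```

```text
t 2.8667 pos [0.5848 0.1347 0.0846] yaw 109.78 F [-1.   0.3 -0.6] Ftool [ 0.6 -0.8  0.6] off from axis (tool) [-32.7 -32.7] turned 0.2
```

Request:
{"op": "step_arm", "data": {"increments": [{"xyz":[2,0,0],"dr":[0,0,0]},{"xyz":[4,0,0],"dr":[0,0,0]},{"xyz":[6,0,0],"dr":[0,0,0]},{"xyz":[8,0,0],"dr":[0,0,0]},{"xyz":[10,0,0],"dr":[0,0,0]},{"xyz":[12,0,0],"dr":[0,0,0]},{"xyz":[13,0,0],"dr":[0,0,0]},{"xyz":[13,0,0],"dr":[0,0,0]}]}}

```text
clock: 3.53
position: [0.5816, 0.1474, 0.0864]
orientation: [0.0, 0.575, 0.818, 0.0]
ft_force: [0.0, -0.8, -0.2]
opening: -0.002
finger_force: 0.0
```

```bash
python3 rel.py
```

```text
t 3.5333 pos [0.5816 0.1474 0.0864] yaw 109.81 F [ 0.  -0.8 -0.2] Ftool [-0.7 -0.2  0.2] off from axis (tool) [-19.6 -31.4] turned 0.2
```

Request:
{"op": "step_arm", "data": {"increments": [{"xyz":[0.5,0,0],"dr":[0,0,0]},{"xyz":[1,0,0],"dr":[0,0,0]},{"xyz":[1.5,0,0],"dr":[0,0,0]},{"xyz":[2,0,0],"dr":[0,0,0]},{"xyz":[2.5,0,0],"dr":[0,0,0]},{"xyz":[3,0,0],"dr":[0,0,0]},{"xyz":[3.5,0,0],"dr":[0,0,0]},{"xyz":[3.5,0,0],"dr":[0,0,0]}]}}

```text
clock: 4.2
position: [0.5805, 0.1504, 0.0862]
orientation: [0.0, 0.575, 0.818, -0.0]
ft_force: [0.4, -0.9, 0.3]
opening: 0.001
finger_force: 0.2
```

```bash
python3 rel.py
```

```text
t 4.2 pos [0.5805 0.1504 0.0862] yaw 109.8 F [ 0.4 -0.9  0.3] Ftool [-1.   0.  -0.3] off from axis (tool) [-16.5 -31.4] turned 0.2
```

Request:
{"op": "step_arm", "data": {"increments": [{"xyz":[0.4,0,0],"dr":[0,0,0]},{"xyz":[0.8,0,0],"dr":[0,0,0]},{"xyz":[1.2,0,0],"dr":[0,0,0]},{"xyz":[1.6,0,0],"dr":[0,0,0]},{"xyz":[2,0,0],"dr":[0,0,0]},{"xyz":[2,0,0],"dr":[0,0,0]},{"xyz":[2,0,0],"dr":[0,0,0]},{"xyz":[2,0,0],"dr":[0,0,0]}]}}

```text
clock: 4.87
position: [0.5797, 0.1524, 0.0862]
orientation: [-0.0, 0.575, 0.818, -0.0]
ft_force: [-1.0, -1.6, 0.3]
opening: 0.003
finger_force: 0.7
```

```bash
python3 rel.py
```

```text
t 4.8667 pos [0.5797 0.1524 0.0862] yaw 109.79 F [-1.  -1.6  0.3] Ftool [-1.2 -1.5 -0.3] off from axis (tool) [-14.3 -31.5] turned 0.2
```

```bash
cat > arc.py <<'E'
import sys; from h import *
# rows to nominal tab angles: args d R angles...  (from current measured pose)
A=np.array([.6045,.1765]); d,Rr=float(sys.argv[1]),float(sys.argv[2])
s=bot.get_state(); R=Rm(s["orientation"]); yaw=np.degrees(np.arctan2(R[1,0],R[0,0]))
for th in map(float,sys.argv[3:]):
    ps=np.radians(110-th); T=A+np.array([[np.cos(ps),np.sin(ps)],[np.sin(ps),-np.cos(ps)]])@[-d/1000,-Rr/1000]
    v=R.T@np.r_[T-s["position"][:2],.086-s["position"][2]]*1000; print(th,v.round(1),"dr",(yaw-110+th).round(1))
E
python3 arc.py 16 31 5 9 13 17 21 25 29 33 37
```

```text
5.0 [ 0.9 -0.7  0.2] dr 4.8
9.0 [ 3.2 -1.6  0.2] dr 8.8
13.0 [ 5.5 -2.3  0.2] dr 12.8
17.0 [ 7.9 -2.8  0.2] dr 16.8
21.0 [10.3 -3.2  0.2] dr 20.8
25.0 [12.8 -3.4  0.2] dr 24.8
29.0 [15.2 -3.4  0.2] dr 28.8
33.0 [17.6 -3.2  0.2] dr 32.8
37.0 [20.  -2.9  0.2] dr 36.8
```

Request:
{"op": "step_arm", "data": {"increments": [{"xyz":[0.9,-0.7,0],"dr":[0,0,4.8]},{"xyz":[3.2,-1.6,0],"dr":[0,0,8.8]},{"xyz":[5.5,-2.3,0],"dr":[0,0,12.8]},{"xyz":[7.9,-2.8,0],"dr":[0,0,16.8]},{"xyz":[10.3,-3.2,0],"dr":[0,0,20.8]},{"xyz":[12.8,-3.4,0],"dr":[0,0,24.8]},{"xyz":[15.2,-3.4,0],"dr":[0,0,28.8]},{"xyz":[17.6,-3.2,0],"dr":[0,0,32.8]}]}}

```text
clock: 5.53
position: [0.5708, 0.1683, 0.0863]
orientation: [-0.0, 0.784, 0.621, 0.0]
ft_force: [-0.1, -0.4, 0.3]
opening: -0.006
finger_force: 0.1
```

```bash
python3 rel.py; python3 arc.py 16 31 33 37 41 45 49 53; python3 - <<'E'
from h import *
d=grab("scene"); I=cv2.resize(cv2.convertScaleAbs(d["frame"][150:230,310:410,::-1],alpha=2.2),(700,560),interpolation=cv2.INTER_CUBIC)
cv2.imwrite("pics/mid.png",I)
E
```

```text
t 5.5333 pos [0.5708 0.1683 0.0863] yaw 76.77 F [-0.1 -0.4  0.3] Ftool [-0.4  0.  -0.3] off from axis (tool) [-15.7 -30.9] turned 33.2
33.0 [-0.5 -0.   0.3] dr -0.2
37.0 [ 1.7 -1.1  0.3] dr 3.8
41.0 [ 4.  -2.   0.3] dr 7.8
45.0 [ 6.3 -2.7  0.3] dr 11.8
49.0 [ 8.7 -3.3  0.3] dr 15.8
53.0 [11.1 -3.7  0.3] dr 19.8
```

View pics/mid.png

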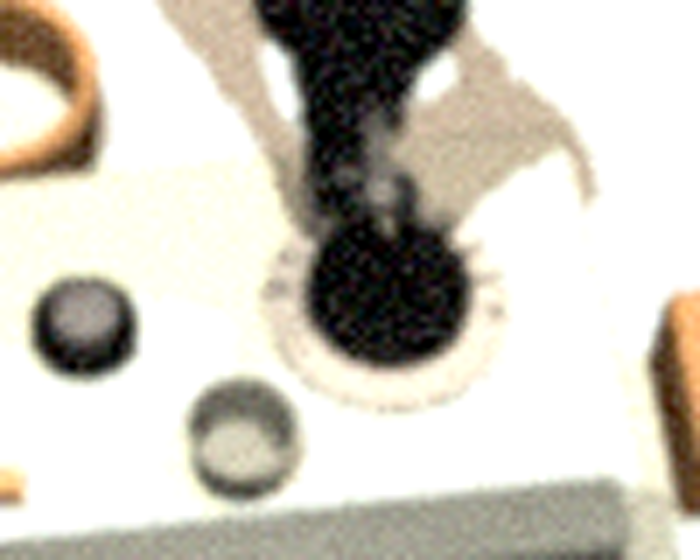

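The tab is seen ahead of the finger, at about (390,200) in this crop. Contact force is about 0, consistent with it having sprung forward to click 2. I continue for one more click.

Request:
{"op": "step_arm", "data": {"increments": [{"xyz":[1.2,-0.9,0],"dr":[0,0,3]},{"xyz":[2.8,-1.5,0],"dr":[0,0,5.8]},{"xyz":[4,-2,0],"dr":[0,0,7.8]},{"xyz":[5.2,-2.4,0],"dr":[0,0,9.8]},{"xyz":[6.3,-2.7,0],"dr":[0,0,11.8]},{"xyz":[7.5,-3,0],"dr":[0,0,13.8]},{"xyz":[8.7,-3.3,0],"dr":[0,0,15.8]},{"xyz":[11.1,-3.7,0],"dr":[0,0,19.8]}]}}

```text
clock: 6.25
position: [0.5694, 0.1795, 0.0862]
orientation: [-0.0, 0.878, 0.478, -0.0]
ft_force: [-1.1, -0.4, 0.8]
opening: -0.0
finger_force: 0.4
```

```bash
python3 rel.py; python3 arc.py 16 31 55 57 59 61 63 65 67 69 71 73 75
```

```text
t 6.25 pos [0.5694 0.1795 0.0862] yaw 57.13 F [-1.1 -0.4  0.8] Ftool [-0.9 -0.7 -0.8] off from axis (tool) [-16.5 -31.1] turned 52.9
55.0 [ 1.7 -0.5  0.2] dr 2.1
57.0 [ 2.8 -1.   0.2] dr 4.1
59.0 [ 3.9 -1.4  0.2] dr 6.1
61.0 [ 5.1 -1.8  0.2] dr 8.1
63.0 [ 6.2 -2.2  0.2] dr 10.1
65.0 [ 7.4 -2.6  0.2] dr 12.1
67.0 [ 8.6 -2.9  0.2] dr 14.1
69.0 [ 9.7 -3.1  0.2] dr 16.1
71.0 [10.9 -3.3  0.2] dr 18.1
73.0 [12.2 -3.5  0.2] dr 20.1
75.0 [13.4 -3.6  0.2] dr 22.1
```

Request:
{"op": "step_arm", "data": {"increments": [{"xyz":[2.8,-1,0],"dr":[0,0,4.1]},{"xyz":[3.9,-1.4,0],"dr":[0,0,6.1]},{"xyz":[5.1,-1.8,0],"dr":[0,0,8.1]},{"xyz":[6.2,-2.2,0],"dr":[0,0,10.1]},{"xyz":[7.4,-2.6,0],"dr":[0,0,12.1]},{"xyz":[7.4,-2.6,0],"dr":[0,0,12.1]},{"xyz":[7.4,-2.6,0],"dr":[0,0,12.1]},{"xyz":[7.4,-2.6,0],"dr":[0,0,12.1]}]}}

```text
clock: 6.92
position: [0.5714, 0.1871, 0.0863]
orientation: [-0.0, 0.923, 0.384, -0.0]
ft_force: [-1.3, -0.9, -0.2]
opening: -0.002
finger_force: 0.7
```

```bash
python3 rel.py; python3 arc.py 16 31 67 68 69 70 71 72 73 74 75
```

```text
t 6.9167 pos [0.5714 0.1871 0.0863] yaw 45.16 F [-1.3 -0.9 -0.2] Ftool [-1.6 -0.2  0.2] off from axis (tool) [-15.8 -31. ] turned 64.8
67.0 [ 1.  -0.6  0.3] dr 2.2
68.0 [ 1.6 -0.8  0.3] dr 3.2
69.0 [ 2.1 -1.1  0.3] dr 4.2
70.0 [ 2.7 -1.3  0.3] dr 5.2
71.0 [ 3.2 -1.5  0.3] dr 6.2
72.0 [ 3.8 -1.8  0.3] dr 7.2
73.0 [ 4.4 -2.   0.3] dr 8.2
74.0 [ 5.  -2.2  0.3] dr 9.2
75.0 [ 5.5 -2.3  0.3] dr 10.2
```

Request:
{"op": "step_arm", "data": {"increments": [{"xyz":[1,-0.6,0],"dr":[0,0,2.2]},{"xyz":[1.6,-0.8,0],"dr":[0,0,3.2]},{"xyz":[2.1,-1.1,0],"dr":[0,0,4.2]},{"xyz":[2.7,-1.3,0],"dr":[0,0,5.2]},{"xyz":[3.2,-1.5,0],"dr":[0,0,6.2]},{"xyz":[3.8,-1.8,0],"dr":[0,0,7.2]},{"xyz":[4.4,-2,0],"dr":[0,0,8.2]},{"xyz":[4.4,-2,0],"dr":[0,0,8.2]}]}}

```text
clock: 7.58
position: [0.5739, 0.1919, 0.0865]
orientation: [0.0, 0.949, 0.316, 0.001]
ft_force: [-0.1, 0.4, 0.5]
opening: -0.003
finger_force: 0.0
```

```bash
python3 rel.py
```

```text
t 7.5833 pos [0.5739 0.1919 0.0865] yaw 36.84 F [-0.1  0.4  0.5] Ftool [ 0.2 -0.3 -0.5] off from axis (tool) [-15.3 -30.7] turned 73.2
```

The force dropped to 0, so the fourth click should have snapped in. I back off, lift, and move away to check.

Request:
{"op": "step_arm", "data": {"increments": [{"xyz":[-5,0,0],"dr":[0,0,0]},{"xyz":[-10,0,0],"dr":[0,0,0]},{"xyz":[-15,0,0],"dr":[0,0,0]},{"xyz":[-15,0,-20],"dr":[0,0,0]},{"xyz":[-15,0,-45],"dr":[0,0,0]},{"xyz":[-15,0,-80],"dr":[0,0,0]},{"xyz":[-35,15,-100],"dr":[0,0,-5]},{"xyz":[-65,38,-100],"dr":[0,0,-10]}]}}

```text
clock: 8.25
position: [0.5487, 0.1242, 0.1926]
orientation: [0.001, 0.916, 0.401, 0.007]
ft_force: [1.6, -0.8, -0.2]
opening: 0.007
finger_force: 0.0
```

```bash
python3 go.py .45 -.12 .18 60
```

```text
t 8.25 pos [0.5487 0.1242 0.1926] yaw 47.34 F [ 1.6 -0.8 -0.2] q [0.14 0.22 1.83 0.   1.08 0.89]
xyz [-246.6   92.8   10.6] dr [  0.5   -0.58 -12.66]
```

Request:
{"op": "step_arm", "data": {"increments": [{"xyz":[-35,13,0],"dr":[0,0,-2]},{"xyz":[-70,26,0],"dr":[0,0,-4]},{"xyz":[-105,39,0],"dr":[0,0,-6]},{"xyz":[-140,52,0],"dr":[0,0,-8]},{"xyz":[-175,65,0],"dr":[0,0,-10]},{"xyz":[-210,79,0],"dr":[0,0,-12]},{"xyz":[-245,92,0],"dr":[0,0,-12]},{"xyz":[-245,92,0],"dr":[0,0,-12]}]}}

```text
clock: 8.92
position: [0.441, -0.1245, 0.1863]
orientation: [0.001, 0.872, 0.489, -0.001]
ft_force: [-0.0, 0.3, 1.0]
opening: 0.0
finger_force: 0.0
```

```bash
python3 - <<'E'
from m import *
d=grab("top"); tab(d,[.6045,.1765],"rect1")
a=cv2.imread("pics/rect1.png"); b=cv2.resize(cv2.convertScaleAbs(d["frame"][140:270,225:410,::-1],alpha=1.6),(570,400)); 
c=np.hstack([cv2.resize(a,(220,220)),cv2.resize(b,(560,220))])
cv2.imwrite("pics/chk.png",np.hstack([cv2.convertScaleAbs(a,alpha=1.5),cv2.resize(b,(400,400))]))
E
```

```text
(no output)
```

View pics/chk.png

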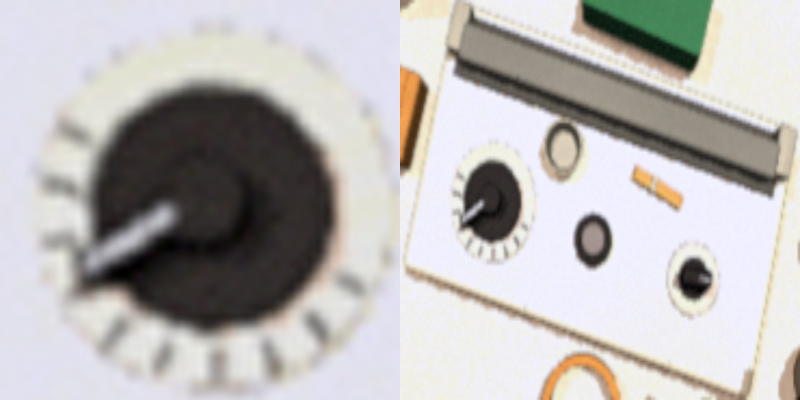

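```bash
python3 go.py .575 .0655 .12 60
```

```text
t 8.9667 pos [ 0.4422 -0.1221  0.1863] yaw 58.54 F [0.7 1.3 0.6] q [-0.36  0.04  2.05 -0.    1.05  0.19]
xyz [229.4  15.4  66.2] dr [ 0.01  0.03 -1.46]
```

The tab now points to about 122°, from −160° at the start. That is about 76° clockwise against 80° nominal, so it stands at click 4. The knob, clip and tin are unchanged. Next is the key.

Request:
{"op": "step_arm", "data": {"increments": [{"xyz":[32,2,0],"dr":[0,0,0]},{"xyz":[66,4,0],"dr":[0,0,0]},{"xyz":[100,7,5],"dr":[0,0,0]},{"xyz":[134,9,15],"dr":[0,0,0]},{"xyz":[168,11,28],"dr":[0,0,0]},{"xyz":[200,13,42],"dr":[0,0,0]},{"xyz":[229,15.4,58],"dr":[0,0,0]},{"xyz":[229,15.4,66],"dr":[0,0,0]}]}}

```text
clock: 9.63
position: [0.5772, 0.0742, 0.1188]
orientation: [-0.001, 0.87, 0.494, 0.001]
ft_force: [0.5, -0.4, -1.0]
opening: -0.003
finger_force: 0.0
```

Request:
{"op": "step_arm", "data": {"increments": [{"xyz":[0,0,0],"dr":[0,0,0]},{"xyz":[0,0,6],"dr":[0,0,0]},{"xyz":[0,0,12],"dr":[0,0,0]},{"xyz":[0,0,18],"dr":[0,0,0]},{"xyz":[0,0,24],"dr":[0,0,0]},{"xyz":[0,0,30],"dr":[0,0,0]},{"xyz":[0,0,32],"dr":[0,0,0]},{"xyz":[0,0,32],"dr":[0,0,0]}]}}

```text
clock: 10.3
position: [0.5746, 0.0681, 0.0875]
orientation: [-0.0, 0.871, 0.491, -0.001]
ft_force: [-0.8, -0.6, -0.2]
opening: -0.0
finger_force: 0.0
```

```bash
python3 go.py .575 .0655 .075 60; python3 -c "
import pickle;from h import *
P=cloud(pickle.load(open('top0.pkl','rb')));print(P[215:222,311:318,2].round(3))"
```

```text
t 10.3 pos [0.5746 0.0681 0.0875] yaw 58.84 F [-0.8 -0.6 -0.2] q [0.04 0.4  1.84 0.   0.91 0.59]
xyz [-2.   1.7 12.5] dr [-0.08  0.05 -1.16]
[[  nan 0.077 0.081 0.081 0.081 0.08  0.082]
 [0.083 0.081 0.082 0.077 0.08  0.084 0.083]
 [0.082 0.084 0.084 0.083 0.079 0.082 0.08 ]
 [0.08  0.084 0.081 0.082 0.082 0.081 0.081]
 [0.08  0.081 0.083 0.081 0.08  0.079 0.083]
 [0.08  0.082 0.082 0.081 0.081 0.082 0.084]
 [0.081 0.082 0.08  0.082 0.083 0.082 0.079]]
```

Request:
{"op": "step_arm", "data": {"increments": [{"xyz":[-1,1,2],"dr":[0,0,0]},{"xyz":[-2,1.7,4],"dr":[0,0,0]},{"xyz":[-2,1.7,6],"dr":[0,0,0]},{"xyz":[-2,1.7,8],"dr":[0,0,0]},{"xyz":[-2,1.7,9.5],"dr":[0,0,0]},{"xyz":[-2,1.7,11],"dr":[0,0,0]},{"xyz":[-2,1.7,11],"dr":[0,0,0]},{"xyz":[-2,1.7,11],"dr":[0,0,0]}]}}

```text
clock: 10.97
position: [0.5761, 0.0658, 0.0777]
orientation: [0.0, 0.871, 0.492, 0.0]
ft_force: [-0.0, -1.6, 3.7]
opening: 0.0
finger_force: 1.9
```

Request:
{"op": "step_arm", "data": {"increments": [{"xyz":[0,0,1],"dr":[0,0,0]},{"xyz":[0,0,2],"dr":[0,0,0]},{"xyz":[0,0,2.5],"dr":[0,0,0]},{"xyz":[0,0,3],"dr":[0,0,0]},{"xyz":[0,0,3.5],"dr":[0,0,0]},{"xyz":[0,0,3.5],"dr":[0,0,0]},{"xyz":[0,0,3.5],"dr":[0,0,0]},{"xyz":[0,0,3.5],"dr":[0,0,0]}]}}

```text
clock: 11.63
position: [0.5763, 0.0658, 0.0759]
orientation: [0.0, 0.871, 0.492, 0.0]
ft_force: [-4.2, -1.9, 13.9]
opening: -0.001
finger_force: 7.0
```

The force of 13.9 N means the key has bottomed. I lift off and clear.

Request:
{"op": "step_arm", "data": {"increments": [{"xyz":[0,0,-8],"dr":[0,0,0]},{"xyz":[0,0,-25],"dr":[0,0,0]},{"xyz":[0,0,-50],"dr":[0,0,0]},{"xyz":[0,0,-80],"dr":[0,0,0]},{"xyz":[-25,0,-110],"dr":[0,0,0]},{"xyz":[-60,0,-120],"dr":[0,0,0]},{"xyz":[-95,0,-120],"dr":[0,0,0]},{"xyz":[-130,0,-120],"dr":[0,0,0]}]}}

```text
clock: 12.3
position: [0.5086, -0.0456, 0.1947]
orientation: [0.0, 0.871, 0.492, 0.001]
ft_force: [-1.0, -0.8, 0.6]
opening: 0.0
finger_force: 0.0
```

Request:
{"op": "step_arm", "data": {"increments": [{"xyz":[-30,0,0],"dr":[0,0,0]},{"xyz":[-60,0,0],"dr":[0,0,0]},{"xyz":[-90,0,0],"dr":[0,0,0]},{"xyz":[-110,0,0],"dr":[0,0,0]},{"xyz":[-120,0,0],"dr":[0,0,0]},{"xyz":[-120,0,0],"dr":[0,0,0]},{"xyz":[-120,0,0],"dr":[0,0,0]},{"xyz":[-120,0,0],"dr":[0,0,0]}]}}

```text
clock: 12.97
position: [0.4472, -0.1471, 0.1936]
orientation: [-0.0, 0.871, 0.492, 0.0]
ft_force: [-0.2, 0.2, -0.6]
opening: 0.001
finger_force: 0.0
```

```bash
python3 - <<'E'
from m import *
d=grab("top"); tab(d,[.6045,.1765],"rect2")
a=cv2.imread("pics/rect2.png"); b=cv2.convertScaleAbs(d["frame"][140:270,225:410,::-1],alpha=1.6)
cv2.imwrite("pics/fin.png",np.hstack([cv2.convertScaleAbs(a,alpha=1.5),cv2.resize(b,(400,400))]))
P=cloud(d); print("key z",np.nanmedian(P[215:222,311:318,2])); s=bot.get_state(); print(s["clock"],s["position"],s["ft_force"])
E
```

```text
key z 0.0806273131205617
13.0167 [ 0.44722975 -0.14705385  0.19366288] [0.57545187 0.18894928 0.26351079]
```

View pics/fin.png

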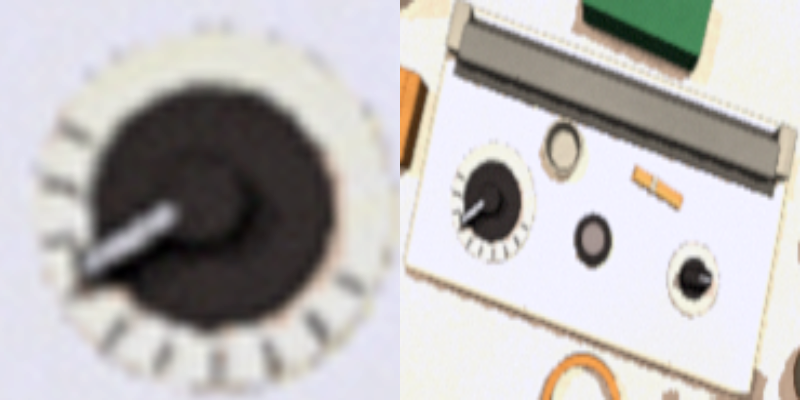

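The tab covers the 7th of the 10 ticks (−2 to +7), which is click +4. The key is up and nothing else has moved.

```bash
python3 -c "
from plant import order; print(order.sign_off())"
```

```text
the job is handed in; nothing more can be done
None
```

The job is handed in; no verdict came back. The dial stands four clicks clockwise, the key was pressed fully and is back up, the small knob, tin and clip look unmoved in the last picture, and the hand is clear.

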